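# Put the dead cells away in the narrow-necked jar

## Task

Put the three dead cells that stand on the rubber mat away in the leaning jar: feed them one at a time, end first, through its narrow orange neck so that each slides right down inside. Do not knock over the cells still waiting on the mat, do not press hard on the jar, and leave the tools and other things around undisturbed.

Things in the scene. Friction and masses are not known exactly. Their poses are not given: they have to be found in the camera images.
- dead_cell_jar: clear jar with an orange neck, fixed to the bench in a blue cradle; leans 32 degrees from upright, mouth to the robot's side, so a cell points 58 degrees below level to go straight in. Origin: centre of its bottom; z along its axis out of the mouth; x up and away from the robot, y level. Body 80 mm across from z 0 to 195 mm, shoulder to 215, neck to the rim at 247; walls 3 mm, base 5 mm.
- jar_mouth (a point): centre of the mouth, in the plane of the rim, about 0.25 m above the bench. The flared rim is 45 mm across outside, 39 inside; 6 mm down the neck is 39 mm outside, 33 inside, to its root.
- neck_root (a point): point on the jar's axis at the root of the neck, 32 mm below the rim; the body opens out below it. A collar 49 mm across and 9 mm high stands round the neck here. A cell let go along the axis with half its length past the rim slides down by itself.
- purple_cell: lithium cell of the 18650 kind, purple wrapper, 66 mm long, 46 g, standing on end on a black rubber mat 3 mm thick, its top 69 mm above the bench. It is 18 mm thick and behaves as an 18 mm square bar. Origin: halfway up its length, on one flat of that bar, 9 mm off its centreline; x runs along its length (up at the start), z square to that flat, through the centreline. Either end may go first.
- green_cell_a: lithium cell of the 18650 kind, green wrapper, 66 mm long, 46 g, standing on end on a black rubber mat 3 mm thick, its top 69 mm above the bench. It is 18 mm thick and behaves as an 18 mm square bar. Origin: halfway up its length, on one flat of that bar, 9 mm off its centreline; x runs along its length (up at the start), z square to that flat, through the centreline. Either end may go first.
- green_cell_b: lithium cell of the 18650 kind, green wrapper, 66 mm long, 46 g, standing on end on a black rubber mat 3 mm thick, its top 69 mm above the bench. It is 18 mm thick and behaves as an 18 mm square bar. Origin: halfway up its length, on one flat of that bar, 9 mm off its centreline; x runs along its length (up at the start), z square to that flat, through the centreline. Either end may go first.
- side_cutters: blue-handled side cutters, 115 x 38 x 11 mm, lying on the bench on the robot's side of the mat; origin under the middle. Leave alone
- screwdriver: red-handled screwdriver, 160 mm long, 20 mm thick, lying on the bench to the right of the mat; origin under the middle. Leave alone
- solder_spool: blue solder spool, 54 mm across, 36 mm high, standing left of the cradle; origin under the middle. Leave alone
- wick_reel: small yellow reel, 40 mm across, 14 mm high, lying right of the cradle; origin under the middle. Leave alone
- dropper_bottle: small clear dispenser bottle, 35 mm across, 104 mm high, standing behind the equipment; origin under the middle. Leave alone
Not all that is in view belongs to the job. Of the things that look like the purple_cell, take the one that is nearest to the robot's base at the start. What is shaped like the green_cell_a but blue is not meant.

How it is judged (in metres and radians):
On the way, in this order (a step that is already met when the one before it is completed fails the run):
1. a first cell is down inside the jar (((z of purple_cell in the frame of dead_cell_jar between 0 and 0.19 m and x of purple_cell in the frame of dead_cell_jar between -0.04 and 0.04 m and y of purple_cell in the frame of dead_cell_jar between -0.04 and 0.04 m) or (z of green_cell_a in the frame of dead_cell_jar between 0 and 0.19 m and x of green_cell_a in the frame of dead_cell_jar between -0.04 and 0.04 m and y of green_cell_a in the frame of dead_cell_jar between -0.04 and 0.04 m) or (z of green_cell_b in the frame of dead_cell_jar between 0 and 0.19 m and x of green_cell_b in the frame of dead_cell_jar between -0.04 and 0.04 m and y of green_cell_b in the frame of dead_cell_jar between -0.04 and 0.04 m))), for 0.2 s.
2. a second cell is down inside the jar ((((z of purple_cell in the frame of dead_cell_jar between 0 and 0.19 m and x of purple_cell in the frame of dead_cell_jar between -0.04 and 0.04 m and y of purple_cell in the frame of dead_cell_jar between -0.04 and 0.04 m) and (z of green_cell_a in the frame of dead_cell_jar between 0 and 0.19 m and x of green_cell_a in the frame of dead_cell_jar between -0.04 and 0.04 m and y of green_cell_a in the frame of dead_cell_jar between -0.04 and 0.04 m)) or ((z of purple_cell in the frame of dead_cell_jar between 0 and 0.19 m and x of purple_cell in the frame of dead_cell_jar between -0.04 and 0.04 m and y of purple_cell in the frame of dead_cell_jar between -0.04 and 0.04 m) and (z of green_cell_b in the frame of dead_cell_jar between 0 and 0.19 m and x of green_cell_b in the frame of dead_cell_jar between -0.04 and 0.04 m and y of green_cell_b in the frame of dead_cell_jar between -0.04 and 0.04 m)) or ((z of green_cell_a in the frame of dead_cell_jar between 0 and 0.19 m and x of green_cell_a in the frame of dead_cell_jar between -0.04 and 0.04 m and y of green_cell_a in the frame of dead_cell_jar between -0.04 and 0.04 m) and (z of green_cell_b in the frame of dead_cell_jar between 0 and 0.19 m and x of green_cell_b in the frame of dead_cell_jar between -0.04 and 0.04 m and y of green_cell_b in the frame of dead_cell_jar between -0.04 and 0.04 m)))), for 0.2 s.
At the end, for the whole second after the job is handed in: all three cells lie at rest (under 30 mm/s) inside the jar, the middle of each below the root of the neck (less than 190 mm from the jar's bottom along its axis, within its 80 mm body) (z of purple_cell in the frame of dead_cell_jar between 0 and 0.19 m and x of purple_cell in the frame of dead_cell_jar between -0.04 and 0.04 m and y of purple_cell in the frame of dead_cell_jar between -0.04 and 0.04 m and z of green_cell_a in the frame of dead_cell_jar between 0 and 0.19 m and x of green_cell_a in the frame of dead_cell_jar between -0.04 and 0.04 m and y of green_cell_a in the frame of dead_cell_jar between -0.04 and 0.04 m and z of green_cell_b in the frame of dead_cell_jar between 0 and 0.19 m and x of green_cell_b in the frame of dead_cell_jar between -0.04 and 0.04 m and y of green_cell_b in the frame of dead_cell_jar between -0.04 and 0.04 m and linear speed of each of purple_cell, green_cell_a, green_cell_b below 0.03 m/s); the robot touches nothing.
It fails at once if a cell is knocked over on the bench ((height (world z) of purple_cell below 0.03 m and angle between purple_cell's own x axis and vertical above 0.7 rad) or (height (world z) of green_cell_a below 0.03 m and angle between green_cell_a's own x axis and vertical above 0.7 rad) or (height (world z) of green_cell_b below 0.03 m and angle between green_cell_b's own x axis and vertical above 0.7 rad)).
It fails at once if the robot presses on the jar with more than 25 N (contact force between any of the arm, the fingers and dead_cell_jar above 25 N).
It fails at once if a tool or other thing standing around is moved more than 25 mm (distance of any of side_cutters, screwdriver, solder_spool, wick_reel, dropper_bottle from where it was at the start of the episode above 0.025 m).
It also fails if it takes over 72 s, if anything falls off the work surface, if the arm or the gripper's body presses on something with over 40 N, if the wrist force passes 120 N, or if a joint passes its speed limit or range.

## Robot

A 6-joint arm with a two-finger parallel gripper is mounted at the origin on a cart in front of the work surface, level with it; the furniture and walls round the work are solid. World frame = base frame: x ahead of the robot, y to its left, z up, the work surface at z = 0. Lengths are in mm, angles in degrees, forces in N, time in s.
With the tool pointing down it reaches from about 250 to 725 mm from the base axis. Payload 9.7 kg.
Tool frame: the origin (TCP) lies at the very end of the fingers, on their centre line; the grasp point (between the pads) lies 19 mm behind it; z points along the fingers, y is the line along which they close (so a half turn about z gives the same grasp; the last joint's range is limited). The gripper opens to 85 mm and grips with 20 to 120 N. Pads are 22 mm wide; open, the fingers measure 114 mm over their backs; the gripper's body (76 mm by 85 mm) begins 54 mm behind the grasp point. The pads swing forward as they close: fully open they stand 13 mm farther back than shut.
Start: joints at [70.073, 4.979, 10.078, 95.1, 0, 90], TCP at [187.454, 517.067, 231.284] pointing down, gripper open.
Joint ranges: [-179.16, 179.16], [-48.56, 103.87], [-65.8, 70.77], [-126.05, 130.52], [-82.76, 87.17], [-180, 180]. Speed limits (degrees/s): [127.2, 127.2, 147.25, 180, 180, 180].

## Interface

Orientations are given as [roll, pitch, yaw] about the fixed x, y, z axes, in that order (R = Rz(yaw) Ry(pitch) Rx(roll)).
In Python, from rig import arm, cams gives the robot as it stands. The module is installed in compiled form; this text tells all that it offers.
- The arm moves only by the tool send_rows, never from a script. Its argument "rows" is a list that holds one entry, the list of rows, each a list of 6 numbers: the shift along the tool's x, y, z as a fraction of full scale, then the turn, a rotation vector about the tool's x, y, z as a fraction of full scale. In form: [[[x, y, z, ax, ay, az], ...]]. A call has 1 to 20 rows; each row is the pose to reach, as a shift and turn from the pose commanded when the call began, along the tool's axes at that moment; what a row does not reach only later rows make up. Full scale, the value 1, is 0.6 m for a shift and 90 degrees for a turn. A row lasts 1/12 s, in which the tool goes at most 41.7 mm and 7.16 degrees, less where a joint would pass 70% of its speed; a pose out of reach is approached as far as the arm can. A call with a number of a shift or a turn outside -1 to 1 is refused whole. A call with a gripper value outside its range is refused whole. "fingers" is the gripper's target within -1 to 1 (fully open at 1, half-way at 0, shut at -1), set as the call begins (left out, the last holds). The fingers move at their own pace and stop on an object; "grip_force" is the grip in N (left out, the last holds). Time passes only in rows, so rows that repeat a pose let the fingers close. It gives the time, the measured TCP pose, the force, the opening and the grip force at its end, in the units of the state.
- arm.get_obs(): the state, without advancing time (a new reading comes with each control period).
- cams.camera(name): name is "scene" or "top"; returns a dict with "color" (420x560x3 uint8, red, green, blue), "fx", "fy", "cx", "cy" (pixels), "dist_coeffs" ([k1, k2, p1, p2, k3] as OpenCV has them; the pictures are not rectified), "cam_to_world" (4x4, takes a point from camera to world coordinates). Camera axes: x right, y down, z forward; pixel columns grow to the right and rows downward; lengths in mm; the calibration is good to about 2 mm. A picture is of the moment at which its call begins. There is no depth.
- arm.job_done(): hands the job in; it is judged then, once.
The state is a dict: "time": time; "joint_positions": joint angles; "joint_vel": joint speeds; "tau": joint torques, N m; "tool_pos": TCP position; "tool_rot": TCP orientation; "ft_force": force on the tool from outside, world axes, zero at the start; "ft_torque": the same for the moment, N m; "width": opening from 0.0 (shut) to 1.0 (fully open); "grasp_force": force on a finger pad.
Only numpy, scipy, OpenCV 4.12 (cv2) and the standard library are available. Lean on these libraries where they do the work, as an engineer would, in place of code of your own. Each camera call takes 0.05 s, during which the arm holds its last target. There are 200 camera calls.

## Working session

There is one attempt and no reset: what is moved stays moved. The work goes in short steps, Python scripts to look and compute and a tool call to move; the robot and the scene stay as the last step left them, time stands still between calls to the robot, and variables do not carry over. Pictures are saved under pics/ and viewed, at most 11 in all, crops included, and the job is handed in when it is done.

Besides the shell and the picture viewer there is one more tool, called after ">>>" by a JSON object that holds its "api" and its "payload". send_rows: Moves the arm, as the interface text tells. Shift numbers are shares of 0.6 m and turn numbers shares of 90 degrees, none past 1 either way. Its arguments: {"type":"object","properties":{"rows":{"type":"array"},"fingers":{"type":"number"},"grip_force":{"type":"number"}},"required":["rows"]}

```bash
mkdir -p pics; python3 - <<'E'
from rig import arm,cams
import cv2,numpy as np
for n in("scene","top"):
    c=cams.camera(n);cv2.imwrite(f"pics/{n}0.png",cv2.resize(c["color"][...,::-1],(784,588),interpolation=cv2.INTER_CUBIC))
    np.savez(f"{n}.npz",**c)
    print(n,c["fx"],c["fy"],c["cx"],c["cy"],c["dist_coeffs"],np.round(c["cam_to_world"],3).tolist())
print(arm.get_obs())
E
```

```text
scene 413.4141837027198 413.4141837027198 280.5105263770399 214.12952147328414 [-0.03382625  0.          0.          0.          0.        ] [[0.233, -0.448, 0.863, -231.37], [-0.972, -0.112, 0.205, -417.398], [0.005, -0.887, -0.461, 552.052], [0.0, 0.0, 0.0, 1.0]]
top 417.74789629160443 417.74789629160443 280.41124522707656 212.58921045441318 [-0.00778537  0.          0.          0.          0.        ] [[0.003, -0.989, 0.146, 369.002], [-1.0, -0.001, 0.016, -262.034], [-0.015, -0.146, -0.989, 1123.597], [0.0, 0.0, 0.0, 1.0]]
{'time': 0.1, 'joint_positions': array([ 7.00698487e+01,  5.00810227e+00,  1.00388023e+01,  9.51003618e+01,
       -2.01609267e-03,  9.00018536e+01]), 'joint_vel': array([-0.01939791, -0.05401257,  0.05458304, -0.10667076, -0.04885829,
       -0.09928152]), 'tau': array([-1.68922579e-04, -5.21562552e+01,  4.65650582e+01,  1.60346559e-02,
        3.39953942e-05,  3.40576548e-06]), 'tool_pos': array([187.41778921, 516.85647391, 230.65078245]), 'tool_rot': array([-1.79930338e+02,  2.01834481e-03,  1.60067998e+02]), 'ft_force': array([0.10628677, 0.20486124, 0.73914368]), 'ft_torque': array([ 0.01066429,  0.03948872, -0.0066252 ]), 'grasp_force': 0.0, 'width': 0.9994739751997751}
```

View pics/scene0.png

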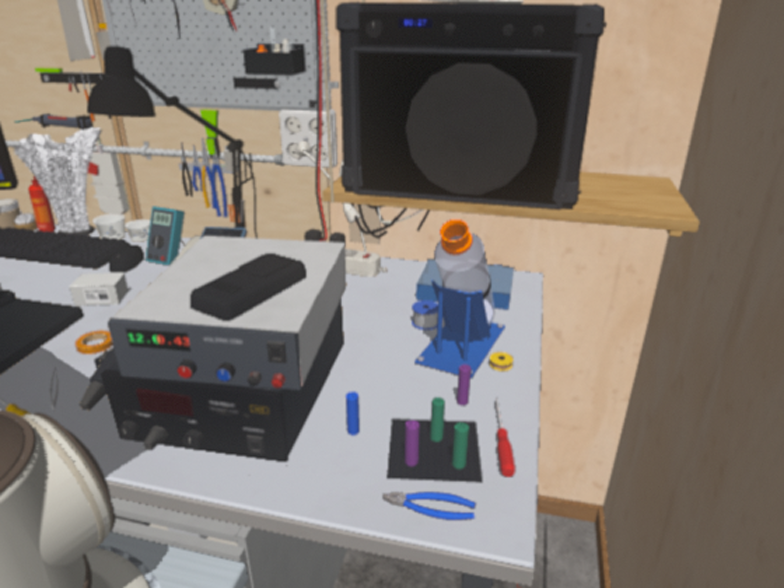

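View pics/top0.png

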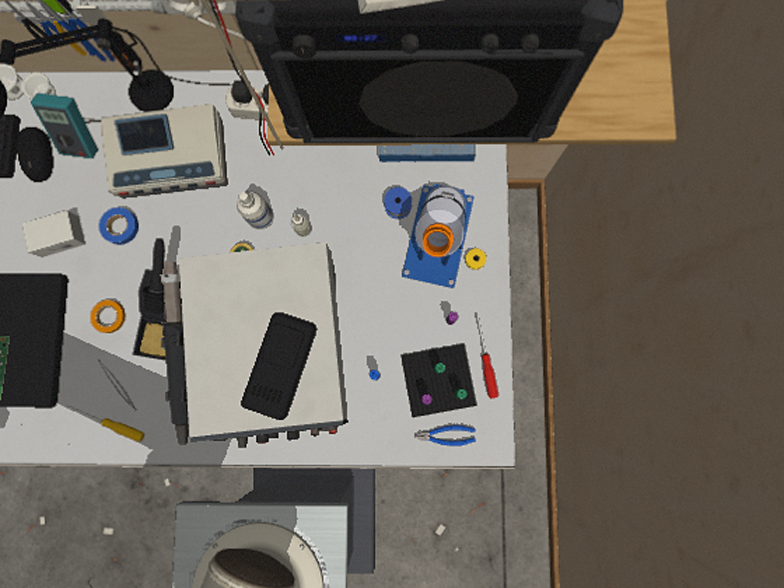

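Possible targets (px in the 784-wide views, scene/top): 
- Purple on the mat (412,443 / 427,399) and purple by the cradle (464,385 / 452,317). I take the mat one, which is nearer the base.
- Greens on the mat (437,420 / 440,368) and (460,446 / 461,394). 
- Blue (352,413 / 375,375) is not meant. 

The orange neck is at (456,236 / 438,240).

```bash
cat >h.py <<'E'
import numpy as np,cv2
def ld(n): return dict(np.load(n+".npz"))
def rays(c,px):
    K=np.array([[c["fx"],0,c["cx"]],[0,c["fy"],c["cy"]],[0,0,1.]])
    u=cv2.undistortPoints(np.float64(px).reshape(-1,1,2),K,c["dist_coeffs"]).reshape(-1,2)
    T=c["cam_to_world"];d=np.c_[u,np.ones(len(u))]@T[:3,:3].T
    return T[:3,3],d/np.linalg.norm(d,axis=1,keepdims=True)
def plane(c,px,z):
    o,d=rays(c,px);return o+d*((z-o[2])/d[:,2:3])
def tri(c1,p1,c2,p2):
    o1,d1=rays(c1,[p1]);o2,d2=rays(c2,[p2]);A=np.c_[d1[0],-d2[0]]
    s=np.linalg.lstsq(A,o2-o1,rcond=None)[0];a=o1+s[0]*d1[0];b=o2+s[1]*d2[0]
    return (a+b)/2,np.linalg.norm(a-b)
def blobs(img,h0,h1,smin=90,vmin=50,amin=15):
    h=cv2.cvtColor(img,cv2.COLOR_RGB2HSV)
    m=cv2.inRange(h,(h0,smin,vmin),(h1,255,255));n,L,st,ce=cv2.connectedComponentsWithStats(m)
    return [(st[i].tolist(),ce[i].round(1).tolist()) for i in range(1,n) if st[i][4]>=amin],m
E
python3 - <<'E'
from h import *
s,t=ld("scene"),ld("top")
for nm,a in dict(green=(70,92),purple=(135,165),orange=(5,16)).items():
    for n,c in(("s",s),("t",t)):
        b,m=blobs(c["color"],*a)
        for st,ce in b:
            if (st[0]>230 and st[1]>100): print(nm,n,st,ce, plane(c,[ce],69)[0].round(0) if n=="t" else "")
print("psu", tri(s,(280/1.4,380/1.4),t,(345/1.4,422/1.4)))
print("plate",plane(t,[(427/1.4,182/1.4),(403/1.4,275/1.4),(453/1.4,287/1.4),(474/1.4,192/1.4)],3).round(0))
print("mat",plane(t,[(402/1.4,354/1.4),(411/1.4,416/1.4),(476/1.4,405/1.4),(466/1.4,345/1.4)],3).round(0))
a=np.hstack([cv2.resize(t["color"][120:300,250:370],(400,600),interpolation=cv2.INTER_CUBIC),cv2.resize(s["color"][150:345,250:380],(400,600),interpolation=cv2.INTER_CUBIC)])
cv2.imwrite("pics/crop1.png",a[...,::-1])
E
```

```text
green s [308, 285, 9, 31, 234] [312.0, 299.8] 
green s [324, 302, 11, 33, 291] [328.5, 317.4] 
green t [310, 259, 8, 8, 48] [313.7, 262.5] [ 399. -329.   69.]
green t [326, 278, 8, 7, 45] [329.4, 280.9] [ 353. -368.   69.]
purple s [327, 261, 9, 28, 185] [331.0, 273.8] 
purple s [290, 301, 10, 32, 279] [294.0, 315.8] 
purple t [320, 223, 7, 9, 47] [322.7, 226.7] [ 489. -353.   69.]
purple t [301, 281, 8, 8, 46] [304.3, 284.8] [ 344. -305.   69.]
orange s [314, 156, 24, 26, 480] [325.2, 168.3] 
orange s [384, 354, 52, 66, 851] [415.5, 374.6] 
orange t [363, 128, 37, 292, 1499] [390.0, 263.3] [ 397. -519.   69.]
orange t [302, 159, 22, 25, 318] [312.4, 171.1] [ 634. -328.   69.]
psu (array([ 303.29739493, -159.54965819,  139.50373957]), np.float64(19.005576348992324))
plate [[ 768. -312.    3.]
 [ 580. -264.    3.]
 [ 556. -361.    3.]
 [ 747. -405.    3.]]
mat [[ 426. -262.    3.]
 [ 310. -280.    3.]
 [ 331. -402.    3.]
 [ 444. -385.    3.]]
```

View pics/crop1.png

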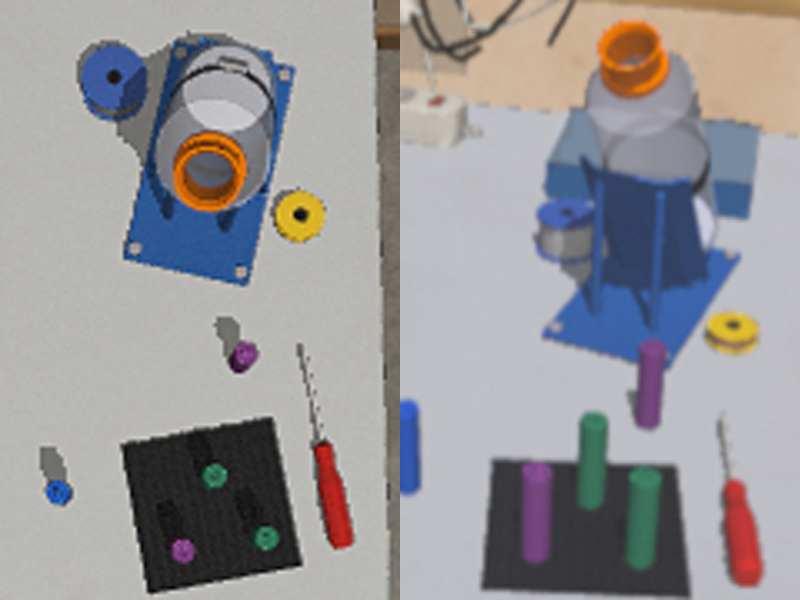

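Crop (left = top view): on the mat, purple is at (183,550) and the greens at (213,475) and (265,538). The other purple is off the mat at (243,355), so the choice holds. The jar rim is near (208,180) and leans down-left, with the cradle turned about -14°. Next I'll look closely at the rim.

```bash
python3 - <<'E'
from h import *
s,t=ld("scene"),ld("top")
a=np.hstack([cv2.resize(t["color"][150:190,293:333],(400,400),interpolation=cv2.INTER_CUBIC),cv2.resize(s["color"][150:190,305:345],(400,400),interpolation=cv2.INTER_CUBIC)])
cv2.imwrite("pics/crop2.png",a[...,::-1])
E
```

```text
(no output)
```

View pics/crop2.png

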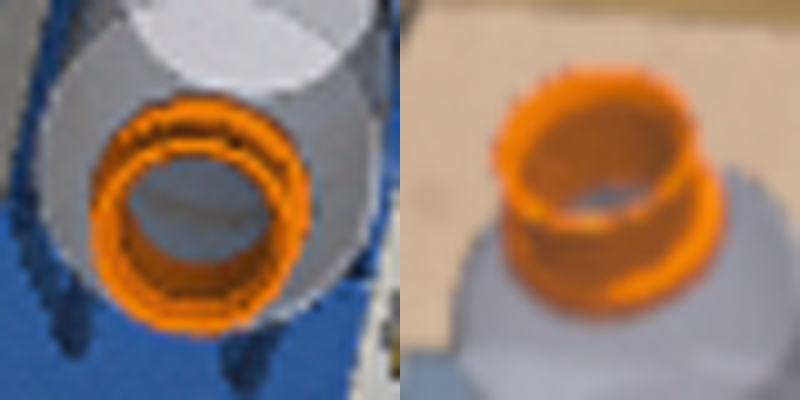

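The top crop shows the rim ellipse centred at (198,238), about 215 across, which matches 45 mm. In the scene crop it is centred at (195,148) in its half.

```bash
python3 - <<'E'
from h import *
s,t=ld("scene"),ld("top")
m,e=tri(s,(324.05,164.35),t,(312.35,173.35));print("mouth",m.round(1),e)
for z in(245,250,255):print(plane(t,[(312.35,173.35)],z)[0].round(1))
# check predicted jar: axis with yaw
for yaw in(-13.6,):
    a=np.array([-np.cos(np.radians(yaw))*np.sin(np.radians(32)),-np.sin(np.radians(yaw))*np.sin(np.radians(32)),np.cos(np.radians(32))])
    print("axis",a.round(4),"bottom",(m-247*a).round(1))
for st,tt,n in(((294,315.8),(304.3,284.8),"P"),((312,299.8),(313.7,262.5),"A"),((328.5,317.4),(329.4,280.9),"B")):
    q=plane(t,[tt],69)[0];print(n,q.round(1),"scene mid at z36:",plane(s,[st],36)[0].round(1))
E
```

```text
mouth [ 584.5 -316.7  245.5] 0.41540656600757586
[ 584.6 -316.5  245. ]
[ 583.4 -316.2  250. ]
[ 582.2 -315.9  255. ]
axis [-0.5151  0.1246  0.848 ] bottom [ 711.8 -347.5   36. ]
P [ 343.7 -305.2   69. ] scene mid at z36: [ 346.  -306.8   36. ]
A [ 398.8 -329.    69. ] scene mid at z36: [ 399.2 -331.3   36. ]
B [ 353.5 -367.7   69. ] scene mid at z36: [ 356.8 -369.1   36. ]
```

```bash
cat >>h.py <<'E'
from scipy.spatial.transform import Rotation as Ro
def go(*targets):
    """targets: (pos, Rotation); prints rows from the measured pose"""
    from rig import arm
    o=arm.get_obs();p=o["tool_pos"];R=Ro.from_euler("xyz",o["tool_rot"],degrees=True)
    print("now",o["time"],p.round(1),o["tool_rot"].round(1),"j",o["joint_positions"].round(0),"w",round(o["width"],3),"f",o["ft_force"].round(1),round(o["grasp_force"],1))
    for q,Q in targets:
        print(np.r_[R.inv().apply(np.array(q)-p)/600,(R.inv()*Q).as_rotvec()/(np.pi/2)].round(4).tolist(),"mm",round(np.linalg.norm(np.array(q)-p)))
def down(y): return Ro.from_euler("xyz",[180,0,y],degrees=True)
AX=np.array([-.5151,.1246,.848]);AX/=np.linalg.norm(AX);M=np.array([584.3,-316.5,247.])
def ins(psi,tilt=32):
    h=np.cross([0,0,-1.],-AX);h/=np.linalg.norm(h);return Ro.from_rotvec(h*np.radians(tilt))*down(psi)
E
python3 -c "
from h import *
go(([300,420,380],down(150)),([450,150,380],down(150)),([450,-100,380],down(140)),([345,-306,200],down(127)))"
```

```text
now 0.1 [187.4 516.9 230.7] [-179.9    0.   160.1] j [70.  5. 10. 95. -0. 90.] w 0.999 f [0.1 0.2 0.7] 0.0
[-0.2314, -0.0881, -0.2488, -0.0008, 0.0001, 0.1119] mm 211
[-0.6199, -0.4259, -0.2484, -0.0008, 0.0001, 0.1119] mm 475
[-0.7619, -0.8176, -0.2479, -0.0008, 0.0002, 0.223] mm 687
[-0.7144, -1.1997, 0.0526, -0.0007, 0.0002, 0.3674] mm 838
```

>>> {"api": "send_rows", "payload": {"rows": [[[-0.23,-0.09,-0.25,0,0,0.11],[-0.23,-0.09,-0.25,0,0,0.11],[-0.23,-0.09,-0.25,0,0,0.11],[-0.23,-0.09,-0.25,0,0,0.11],[-0.23,-0.09,-0.25,0,0,0.11],[-0.62,-0.426,-0.25,0,0,0.11],[-0.62,-0.426,-0.25,0,0,0.11],[-0.62,-0.426,-0.25,0,0,0.11],[-0.62,-0.426,-0.25,0,0,0.11],[-0.62,-0.426,-0.25,0,0,0.11],[-0.62,-0.426,-0.25,0,0,0.11],[-0.62,-0.426,-0.25,0,0,0.11],[-0.76,-0.817,-0.25,0,0,0.22],[-0.76,-0.817,-0.25,0,0,0.22],[-0.76,-0.817,-0.25,0,0,0.22],[-0.76,-0.817,-0.25,0,0,0.22],[-0.76,-0.817,-0.25,0,0,0.22],[-0.76,-0.817,-0.25,0,0,0.22]]], "fingers": 0, "grip_force": 30}}

```text
time: 1.6
tool_pos: [448.0, -85.5, 381.2]
tool_rot: [-180.0, -0.0, 140.3]
ft_force: [2.0, -0.4, -0.0]
width: 0.503
grasp_force: 0.0
```

```bash
python3 -c "
from h import *
go(([345,-306,180],down(127)),([345,-306,100],down(127)))"
```

```text
now 1.6 [448.  -85.5 381.2] [-180.    -0.   140.3] j [-11.  -1.  21. 112.   0.  29.] w 0.503 f [ 2.  -0.4 -0. ] 0.0
[-0.1028, -0.3924, 0.3353, -0.0, -0.0, 0.1475] mm 316
[-0.1028, -0.3924, 0.4687, -0.0, -0.0, 0.1475] mm 372
```

>>> {"api": "send_rows", "payload": {"rows": [[[-0.1,-0.37,0.2,0,0,0.147],[-0.1,-0.37,0.2,0,0,0.147],[-0.1,-0.37,0.2,0,0,0.147],[-0.1,-0.37,0.2,0,0,0.147],[-0.1,-0.37,0.34,0,0,0.147],[-0.1,-0.37,0.34,0,0,0.147],[-0.1,-0.37,0.34,0,0,0.147],[-0.1,-0.37,0.4,0,0,0.147],[-0.1,-0.37,0.4,0,0,0.147],[-0.1,-0.37,0.4,0,0,0.147],[-0.1,-0.37,0.4,0,0,0.147],[-0.1,-0.37,0.4,0,0,0.147]]]}}

```text
time: 2.6
tool_pos: [353.5, -292.7, 143.0]
tool_rot: [180.0, 0.1, 127.1]
ft_force: [-0.1, -0.6, 0.3]
width: 0.5
grasp_force: 0.0
```

```bash
python3 - <<'E'
from h import *
go(([345,-306,100],down(127)),([345,-306,46],down(127)))
from rig import cams
a=[]
for n,(x0,y0) in dict(top=(265,220),scene=(250,230)).items():
    c=cams.camera(n)["color"];a.append(cv2.resize(c[y0:y0+100,x0:x0+100],(400,400),interpolation=cv2.INTER_CUBIC))
cv2.imwrite("pics/c3.png",np.hstack(a)[...,::-1])
E
```

```text
now 2.6 [ 353.5 -292.7  143. ] [1.800e+02 1.000e-01 1.271e+02] j [-40.  -8. -13.  86.   0.  13.] w 0.5 f [-0.1 -0.6  0.3] 0.0
[-0.0091, -0.0248, 0.0717, 0.0004, 0.0011, 0.0007] mm 46
[-0.0089, -0.0248, 0.1617, 0.0004, 0.0011, 0.0007] mm 98
```

View pics/c3.png

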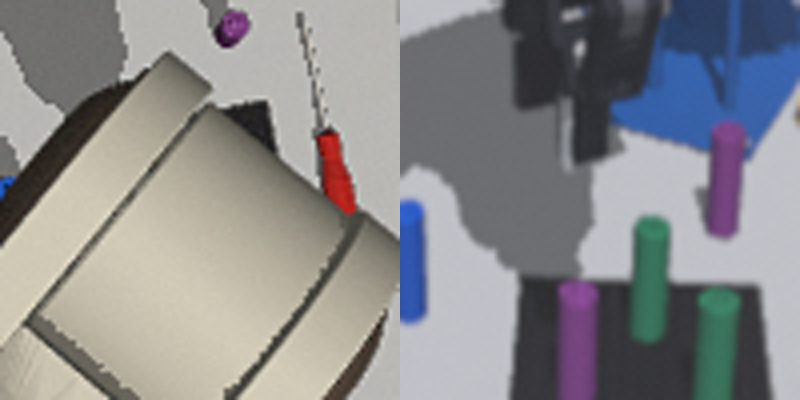

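The crop shows the gripper hovering above the purple cell (180,300 in the right half). The standing cells are untouched, so I'll descend.

>>> {"api": "send_rows", "payload": {"rows": [[[-0.009,-0.025,0.06,0,0,0],[-0.009,-0.025,0.06,0,0,0],[-0.009,-0.025,0.09,0,0,0],[-0.009,-0.025,0.12,0,0,0],[-0.009,-0.025,0.15,0,0,0],[-0.009,-0.025,0.168,0,0,0],[-0.009,-0.025,0.168,0,0,0],[-0.009,-0.025,0.168,0,0,0],[-0.009,-0.025,0.168,0,0,0]]]}}

```text
time: 3.45
tool_pos: [344.9, -306.3, 42.1]
tool_rot: [180.0, 0.1, 127.1]
ft_force: [0.8, -0.4, 0.3]
width: 0.499
grasp_force: 0.0
```

>>> {"api": "send_rows", "payload": {"rows": [[[0,0,0,0,0,0],[0,0,0,0,0,0],[0,0,0,0,0,0],[0,0,0,0,0,0],[0,0,0,0,0,0],[0,0,0,0,0,0],[0,0,0,0,0,0]]], "fingers": -1, "grip_force": 40}}

```text
time: 4.03
tool_pos: [344.7, -306.5, 41.7]
tool_rot: [180.0, 0.1, 127.0]
ft_force: [-1.0, -0.4, 6.5]
width: 0.256
grasp_force: 39.0
```

```bash
python3 - <<'E'
from h import *
P=[345,-306,0]
q=M+AX*(80+39)   # cell tip 80 above rim
# via over mat, up
go(([345,-306,42],down(127)),([345,-306,200],down(127)),(q+[-20,0,40],ins(150)),(q,ins(150)))
E
```

```text
now 4.0333 [ 344.7 -306.5   41.7] [1.80e+02 1.00e-01 1.27e+02] j [-42.  -7. -22.  74.   0.  11.] w 0.256 f [-1.  -0.4  6.5] 39.0
[0.0003, 0.0008, -0.0004, 0.0003, 0.0014, 0.0004] mm 1
[-0.0002, 0.0009, -0.2638, 0.0003, 0.0014, 0.0004] mm 158
[-0.1538, 0.2156, -0.5765, -0.1674, -0.3149, -0.2483] mm 381
[-0.1737, 0.2422, -0.5098, -0.1674, -0.3149, -0.2483] mm 354
```

>>> {"api": "send_rows", "payload": {"rows": [[[0,0,0,0,0,0],[0,0,0,0,0,0],[0,0,0,0,0,0],[0,0,0,0,0,0],[0,0,0,0,0,0],[0,0,0,0,0,0]]], "grip_force": 60}}

```text
time: 4.53
tool_pos: [344.7, -306.5, 41.8]
tool_rot: [180.0, 0.1, 127.0]
ft_force: [-0.9, 0.2, 7.1]
width: 0.246
grasp_force: 58.3
```

>>> {"api": "send_rows", "payload": {"rows": [[[0,0,-0.02,0,0,0],[0,0,-0.05,0,0,0],[0,0,-0.1,0,0,0],[0,0,-0.16,0,0,0],[0,0,-0.22,0,0,0],[0,0,-0.26,0,0,0],[0,0,-0.26,0,0,0],[0,0,-0.26,0,0,0]]]}}

```text
time: 5.2
tool_pos: [344.6, -306.3, 198.3]
tool_rot: [180.0, 0.2, 127.0]
ft_force: [0.5, -0.8, -0.6]
width: 0.245
grasp_force: 58.7
```

```bash
python3 - <<'E'
from h import *
from rig import cams
q=M+AX*(80+39)
go((q+[-20,0,40],ins(150)),(q,ins(150)))
c=cams.camera("scene")["color"];cv2.imwrite("pics/c4.png",cv2.resize(c[180:340,220:380],(600,600),interpolation=cv2.INTER_CUBIC)[...,::-1])
E
```

```text
now 5.2 [ 344.6 -306.3  198.3] [180.    0.2 127. ] j [-42.  -8.  -6.  92.  -0.  11.] w 0.245 f [ 0.5 -0.8 -0.6] 58.7
[-0.1538, 0.2156, -0.3154, -0.1674, -0.3145, -0.2482] mm 247
[-0.1737, 0.2422, -0.2487, -0.1674, -0.3145, -0.2482] mm 233
```

View pics/c4.png

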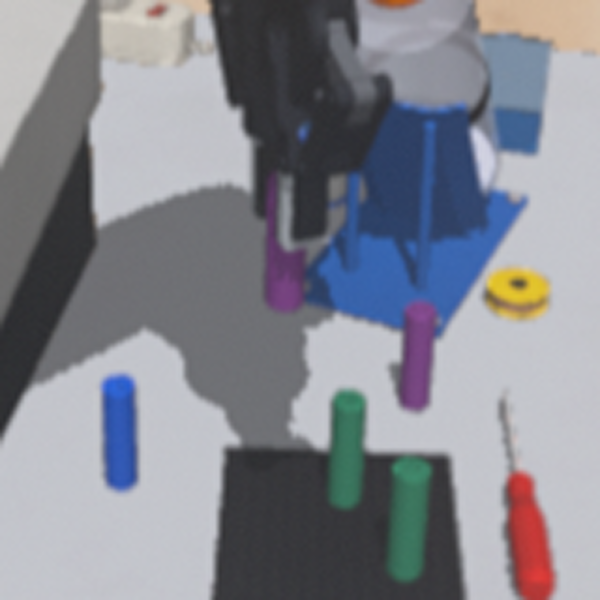

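The crop shows the purple cell hanging upright in the grip with its bottom at (285,302). The greens and the spare purple still stand. I'll check the tip and axis against the tool line.

```bash
cat >>h.py <<'E'
def proj(c,P):
    T=np.linalg.inv(c["cam_to_world"]);K=np.array([[c["fx"],0,c["cx"]],[0,c["fy"],c["cy"]],[0,0,1.]])
    return cv2.projectPoints(np.float64(P).reshape(-1,1,3),cv2.Rodrigues(T[:3,:3])[0],T[:3,3],K,c["dist_coeffs"])[0].reshape(-1,2)
E
python3 - <<'E'
from h import *
from rig import cams,arm
c=cams.camera("scene");p=arm.get_obs()["tool_pos"]
b,m=blobs(c["color"],135,165,70,40)
for st,ce in b:
    if st[0]>230 and st[1]>100: print(st,ce)
x,y,w,h=[s for s,_ in b if s[0]>230 and s[1]<250][0][:4]
for r in range(y,y+h): 
    k=np.flatnonzero(m[r,x:x+w]);print(r,x+k.min(),x+k.max(),end="; ")
print()
for d in(0,20,39):print(d,proj(c,[p-[0,0,d]]).round(1))
E
```

```text
[291, 227, 10, 37, 197] [294.6, 251.2]
[327, 261, 9, 28, 202] [330.8, 274.2]
227 292 292; 228 291 292; 229 291 292; 230 291 292; 231 291 292; 232 291 292; 233 291 292; 234 291 292; 235 291 292; 236 291 292; 237 291 292; 238 291 292; 239 291 292; 240 291 292; 241 291 292; 242 291 292; 243 291 292; 244 291 292; 245 291 293; 246 291 293; 247 291 294; 248 291 300; 249 291 300; 250 291 300; 251 291 300; 252 291 300; 253 291 300; 254 291 300; 255 291 300; 256 291 300; 257 291 300; 258 291 300; 259 291 299; 260 291 300; 261 291 299; 262 292 299; 263 293 298; 
0 [[295. 242.]]
20 [[294.8 252.2]]
39 [[294.5 261.7]]
```

>>> {"api": "send_rows", "payload": {"rows": [[[-0.154,0.216,-0.315,-0.167,-0.3145,-0.248],[-0.154,0.216,-0.315,-0.167,-0.3145,-0.248],[-0.154,0.216,-0.315,-0.167,-0.3145,-0.248],[-0.154,0.216,-0.315,-0.167,-0.3145,-0.248],[-0.154,0.216,-0.315,-0.167,-0.3145,-0.248],[-0.154,0.216,-0.315,-0.167,-0.3145,-0.248],[-0.154,0.216,-0.315,-0.167,-0.3145,-0.248],[-0.174,0.242,-0.249,-0.167,-0.3145,-0.248],[-0.174,0.242,-0.249,-0.167,-0.3145,-0.248],[-0.174,0.242,-0.249,-0.167,-0.3145,-0.248],[-0.174,0.242,-0.249,-0.167,-0.3145,-0.248],[-0.174,0.242,-0.249,-0.167,-0.3145,-0.248],[-0.174,0.242,-0.249,-0.167,-0.3145,-0.248]]]}}

```text
time: 6.38
tool_pos: [522.8, -302.1, 347.5]
tool_rot: [170.0, 30.5, 147.2]
ft_force: [-0.2, -0.1, 0.8]
width: 0.242
grasp_force: 58.9
```

```bash
python3 - <<'E'
from h import *
from rig import cams,arm
go(*[(M+AX*(39+d),ins(150)) for d in(80,15,5,-33)])
a=[]
for n,(x0,y0) in dict(top=(260,120),scene=(265,90)).items():
    c=cams.camera(n);o=arm.get_obs();R=Ro.from_euler("xyz",o["tool_rot"],degrees=True)
    tip=o["tool_pos"]+R.apply([0,0,39]);print(n,"tip",tip.round(1),proj(c,[tip,tip-39*R.apply([0,0,1])]).round(1).tolist())
    a.append(cv2.resize(c["color"][y0:y0+100,x0:x0+100],(400,400),interpolation=cv2.INTER_CUBIC))
cv2.imwrite("pics/c5.png",np.hstack(a)[...,::-1])
E
```

```text
now 6.3833 [ 522.8 -302.1  347.5] [170.   30.5 147.2] j [-35. -15.  -2.  73.  11.  -2.] w 0.242 f [-0.2 -0.1  0.8] 58.9
[-0.0003, 0.0009, -0.0005, -0.0003, -0.0006, -0.0006] mm 1
[-0.0005, 0.0009, 0.1079, -0.0003, -0.0006, -0.0006] mm 65
[-0.0005, 0.0009, 0.1245, -0.0003, -0.0006, -0.0006] mm 75
[-0.0005, 0.001, 0.1879, -0.0003, -0.0006, -0.0006] mm 113
top tip [ 542.8 -306.9  314.3] [[309.8, 185.6], [308.2, 192.3]]
scene tip [ 542.8 -306.9  314.1] [[317.7, 138.0], [314.3, 123.6]]
```

View pics/c5.png

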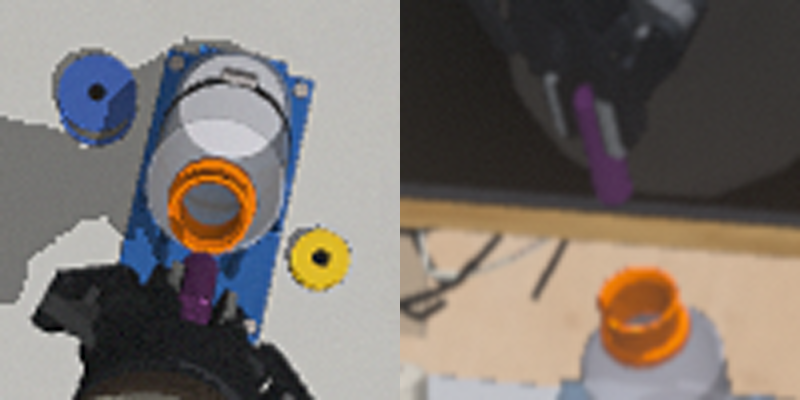

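The crop shows the purple tip at (203,262) in the top half and (213,192) in the scene half, within 1 px of where the tool says. The axis points at the orange mouth (210,205 / 245,300). Inserting slowly.

>>> {"api": "send_rows", "payload": {"rows": [[[0,0.001,0.05,0,0,0],[0,0.001,0.09,0,0,0],[0,0.001,0.11,0,0,0],[0,0.001,0.12,0,0,0],[0,0.001,0.13,0,0,0],[0,0.001,0.14,0,0,0],[0,0.001,0.15,0,0,0],[0,0.001,0.155,0,0,0],[0,0.001,0.155,0,0,0]]]}}

```text
time: 7.23
tool_pos: [570.9, -312.7, 266.6]
tool_rot: [170.0, 30.4, 147.2]
ft_force: [0.2, -0.7, 0.1]
width: 0.242
grasp_force: 58.9
```

>>> {"api": "send_rows", "payload": {"rows": [[[0,0,0.008,0,0,0],[0,0,0.016,0,0,0],[0,0,0.024,0,0,0],[0,0,0.033,0,0,0],[0,0,0.033,0,0,0],[0,0,0.033,0,0,0]]]}}

```text
time: 7.73
tool_pos: [581.0, -315.0, 249.5]
tool_rot: [170.0, 30.3, 147.2]
ft_force: [-0.3, -0.2, -0.9]
width: 0.241
grasp_force: 58.9
```

>>> {"api": "send_rows", "payload": {"rows": [[[0,0,0,0,0,0],[0,0,0,0,0,0],[0,0,0,0,0,0],[0,0,0,0,0,0],[0,0,0,0,0,0],[0,0,-0.05,0,0,0],[0,0,-0.1,0,0,0],[0,0,-0.16,0,0,0],[0,0,-0.16,0,0,0]]], "fingers": 0}}

```text
time: 8.48
tool_pos: [530.9, -303.4, 340.1]
tool_rot: [170.0, 30.9, 147.2]
ft_force: [0.1, -1.3, 1.1]
width: 0.5
grasp_force: 0.0
```

```bash
python3 - <<'E'
from h import *
from rig import cams,arm
for n in("scene","top"):
    b,m=blobs(cams.camera(n)["color"],135,165,60,40)
    print(n,[(s,c) for s,c in b if s[0]>230 and s[1]>80])
go(([399,-330,180],down(188.5)),([399,-330,100],down(188.5)),([399,-330,42],down(188.5)))
E
```

```text
scene [([327, 261, 9, 28, 203], [330.9, 274.3])]
top []
now 8.5833 [ 531.8 -303.6  334.2] [170.   30.6 147.2] j [-35. -15.  -4.  71.  11.  -2.] w 0.503 f [ 0.7 -0.3 -0.2] 0.0
[0.2705, -0.1785, 0.1092, -0.0184, 0.3623, -0.4169] mm 205
[0.3384, -0.1984, 0.2222, -0.0184, 0.3623, -0.4169] mm 271
[0.3876, -0.2129, 0.3042, -0.0184, 0.3623, -0.4169] mm 322
```

>>> {"api": "send_rows", "payload": {"rows": [[[0.27,-0.178,0.109,-0.018,0.362,-0.417],[0.27,-0.178,0.109,-0.018,0.362,-0.417],[0.27,-0.178,0.109,-0.018,0.362,-0.417],[0.27,-0.178,0.109,-0.018,0.362,-0.417],[0.27,-0.178,0.109,-0.018,0.362,-0.417],[0.27,-0.178,0.109,-0.018,0.362,-0.417],[0.27,-0.178,0.109,-0.018,0.362,-0.417],[0.27,-0.178,0.109,-0.018,0.362,-0.417],[0.338,-0.198,0.222,-0.018,0.362,-0.417],[0.338,-0.198,0.222,-0.018,0.362,-0.417],[0.338,-0.198,0.222,-0.018,0.362,-0.417],[0.338,-0.198,0.222,-0.018,0.362,-0.417]]]}}

```text
time: 9.58
tool_pos: [397.4, -328.0, 96.7]
tool_rot: [179.7, -0.2, -171.6]
ft_force: [-0.1, -0.5, 0.6]
width: 0.495
grasp_force: 0.0
```

```bash
python3 - <<'E'
from h import *
from rig import cams,arm
go(([399,-330,42],down(188.5)))
b,m=blobs(cams.camera("scene")["color"],70,92);print([s for s in b if s[0][0]>230 and s[0][1]>100])
c=cams.camera("scene")["color"];d=np.abs(c.astype(int)-ld("scene")["color"]).max(2)>25
J=np.zeros_like(d);J[170:260,310:365]=1;d&=J;d[:, :]=d
h=cv2.cvtColor(c,cv2.COLOR_RGB2HSV);k=d&(h[...,0]>125)&(h[...,0]<172)&(h[...,1]>30)
print("jar purple px",k.sum(),np.argwhere(k).mean(0) if k.any() else "")
E
```

```text
now 9.5833 [ 397.4 -328.    96.7] [ 179.7   -0.2 -171.6] j [-40.   0. -10.  80.   0. -48.] w 0.495 f [-0.1 -0.5  0.6] 0.0
[-0.0025, -0.0041, 0.0912, 0.0032, -0.0026, -0.0007] mm 55
[([308, 284, 9, 32, 249], [312.1, 299.4]), ([323, 302, 12, 33, 299], [328.5, 317.5])]
jar purple px 0
```

```bash
python3 - <<'E'
from h import *
from rig import cams
a=[]
for n,(x0,y0) in dict(top=(270,110),scene=(280,140)).items():
    c=cams.camera(n);print(n,proj(c,[M,M-AX*200,M-AX*247]).round(0).tolist());a.append(cv2.resize(c["color"][y0:y0+120,x0:x0+80],(400,600),interpolation=cv2.INTER_CUBIC))
cv2.imwrite("pics/c6.png",np.hstack(a)[...,::-1])
E
```

```text
top [[312.0, 173.0], [318.0, 150.0], [319.0, 146.0]]
scene [[324.0, 164.0], [336.0, 215.0], [338.0, 224.0]]
```

View pics/c6.png

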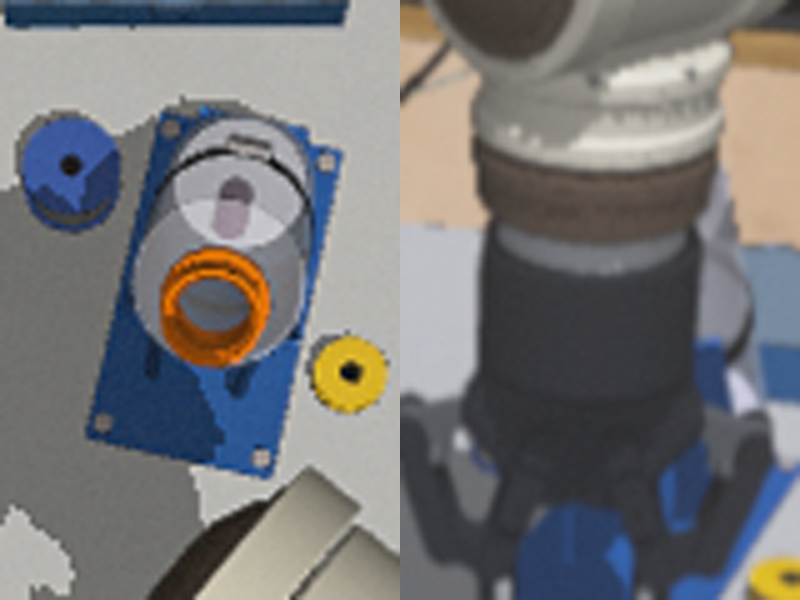

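The top half shows the purple cell lying down inside the jar at (235,205). The scene camera is blocked by the arm. On to the first green.

>>> {"api": "send_rows", "payload": {"rows": [[[-0.0025,-0.004,0.03,0.003,-0.002,0],[-0.0025,-0.004,0.06,0.003,-0.002,0],[-0.0025,-0.004,0.091,0.003,-0.002,0],[-0.0025,-0.004,0.091,0.003,-0.002,0],[-0.0025,-0.004,0.091,0.003,-0.002,0]]]}}

```text
time: 10.2
tool_pos: [400.4, -331.4, 44.7]
tool_rot: [-179.8, 0.1, -171.5]
ft_force: [-0.3, 0.5, 0.4]
width: 0.501
grasp_force: 0.0
```

>>> {"api": "send_rows", "payload": {"rows": [[[0,0,0,0,0,0],[0,0,0,0,0,0],[0,0,0,0,0,0],[0,0,0,0,0,0],[0,0,0,0,0,0],[0,0,0,0,0,0],[0,0,0,0,0,0],[0,0,0,0,0,0],[0,0,0,0,0,0]]], "fingers": -1, "grip_force": 60}}

```text
time: 10.95
tool_pos: [401.0, -331.9, 45.4]
tool_rot: [-179.7, 0.1, -171.5]
ft_force: [-0.4, 0.8, 7.5]
width: 0.199
grasp_force: 62.9
```

```bash
python3 - <<'E'
from h import *
q=M+AX*(80+39)
go(([399,-330,200],down(188.5)),(q+[-20,0,40],ins(166.4)),(q,ins(166.4)))
E
```

```text
now 10.95 [ 401.  -331.9   45.4] [-1.797e+02  1.000e-01 -1.715e+02] j [-40.   1. -14.  74.  -0. -48.] w 0.199 f [-0.4  0.8  7.5] 62.9
[0.0022, 0.0023, -0.2576, -0.0032, 0.0016, 0.0002] mm 155
[-0.177, 0.0217, -0.5705, 0.0658, -0.3489, 0.2401] mm 359
[-0.2098, 0.0171, -0.5037, 0.0658, -0.3489, 0.2401] mm 328
```

>>> {"api": "send_rows", "payload": {"rows": [[[0,0,-0.02,0,0,0],[0,0,-0.06,0,0,0],[0,0,-0.12,0,0,0],[0,0,-0.18,0,0,0],[0,0,-0.24,0,0,0],[-0.177,0.022,-0.57,0.066,-0.349,0.24],[-0.177,0.022,-0.57,0.066,-0.349,0.24],[-0.177,0.022,-0.57,0.066,-0.349,0.24],[-0.177,0.022,-0.57,0.066,-0.349,0.24],[-0.177,0.022,-0.57,0.066,-0.349,0.24],[-0.177,0.022,-0.57,0.066,-0.349,0.24],[-0.177,0.022,-0.57,0.066,-0.349,0.24],[-0.21,0.017,-0.504,0.066,-0.349,0.24],[-0.21,0.017,-0.504,0.066,-0.349,0.24],[-0.21,0.017,-0.504,0.066,-0.349,0.24],[-0.21,0.017,-0.504,0.066,-0.349,0.24],[-0.21,0.017,-0.504,0.066,-0.349,0.24]]]}}

```text
time: 12.37
tool_pos: [522.8, -301.9, 347.3]
tool_rot: [180.0, 31.9, 166.4]
ft_force: [-0.1, -0.5, -0.6]
width: 0.197
grasp_force: 61.9
```

```bash
cat >pre.py <<'E'
from h import *
import sys
from rig import cams,arm
L=float(sys.argv[1]);psi=float(sys.argv[2]);nm=sys.argv[3]
go(*[(M+AX*(L+d),ins(psi)) for d in(80,-1,-34)])
a=[]
for n,(x0,y0) in dict(top=(260,120),scene=(265,90)).items():
    c=cams.camera(n);o=arm.get_obs();R=Ro.from_euler("xyz",o["tool_rot"],degrees=True);e=R.apply([0,0,1]);tip=o["tool_pos"]+e*L
    print(n,"tip,tcp px",proj(c,[tip,o["tool_pos"]]).round(1).tolist())
    b,m=blobs(c["color"],66,95,70,30)
    m[:y0]=0;m[y0+100:]=0;m[:,:x0]=0;m[:,x0+100:]=0
    rr=[r for r in range(420) if m[r].sum()]
    print([(r,int(np.flatnonzero(m[r]).min()),int(np.flatnonzero(m[r]).max())) for r in rr][::2])
    a.append(cv2.resize(c["color"][y0:y0+100,x0:x0+100],(400,400),interpolation=cv2.INTER_CUBIC))
cv2.imwrite(f"pics/{nm}.png",np.hstack(a)[...,::-1])
E
python3 pre.py 42 166.4 c7
```

```text
now 12.3667 [ 522.8 -301.9  347.3] [180.   31.9 166.4] j [-35. -15.  -2.  73.  11. -19.] w 0.197 f [-0.1 -0.5 -0.6] 61.9
[-0.0008, 0.0004, -0.0058, 0.0003, -0.0013, 0.0] mm 4
[-0.0011, 0.0003, 0.1292, 0.0003, -0.0013, 0.0] mm 78
[-0.0012, 0.0003, 0.1842, 0.0003, -0.0013, 0.0] mm 111
top tip,tcp px [[309.8, 185.1], [308.2, 192.3]]
[(182, 310, 310), (184, 307, 313), (186, 306, 314), (188, 305, 313), (190, 305, 313), (192, 304, 313), (194, 304, 312), (196, 303, 312), (198, 304, 312), (200, 308, 310)]
scene tip,tcp px [[317.9, 138.8], [314.2, 123.5]]
[(112, 310, 314), (114, 309, 313), (116, 309, 314), (118, 310, 314), (120, 310, 315), (122, 311, 315), (124, 311, 316), (126, 312, 316), (128, 312, 319), (130, 313, 321), (132, 313, 321), (134, 314, 322), (136, 314, 322), (138, 315, 323), (140, 316, 321)]
```

View pics/c7.png

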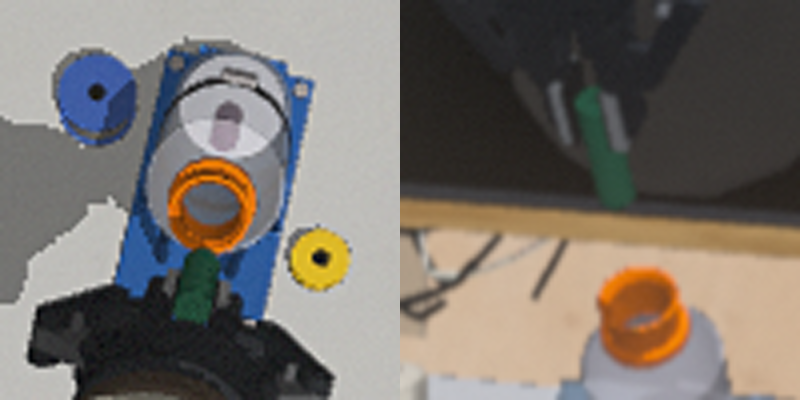

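The crop shows the green tip at (205,258) in the top half and (218,195) in the scene half, in line with the mouth. Purple is visible lying in the jar. Inserting.

>>> {"api": "send_rows", "payload": {"rows": [[[-0.001,0,0.05,0,0,0],[-0.001,0,0.09,0,0,0],[-0.001,0,0.11,0,0,0],[-0.001,0,0.12,0,0,0],[-0.001,0,0.13,0,0,0],[-0.001,0,0.14,0,0,0],[-0.001,0,0.15,0,0,0],[-0.001,0,0.15,0,0,0],[-0.001,0,0.15,0,0,0]]]}}

```text
time: 13.22
tool_pos: [569.6, -312.8, 270.1]
tool_rot: [179.9, 31.9, 166.4]
ft_force: [1.0, 0.6, -0.5]
width: 0.2
grasp_force: 61.9
```

>>> {"api": "send_rows", "payload": {"rows": [[[0,0,0.008,0,0,0],[0,0,0.016,0,0,0],[0,0,0.024,0,0,0],[0,0,0.033,0,0,0],[0,0,0.034,0,0,0],[0,0,0.034,0,0,0]]]}}

```text
time: 13.72
tool_pos: [580.1, -315.2, 251.7]
tool_rot: [179.9, 31.8, 166.4]
ft_force: [-0.1, 0.6, -0.8]
width: 0.197
grasp_force: 61.9
```

>>> {"api": "send_rows", "payload": {"rows": [[[0,0,0,0,0,0],[0,0,0,0,0,0],[0,0,0,0,0,0],[0,0,0,0,0,0],[0,0,0,0,0,0],[0,0,-0.05,0,0,0],[0,0,-0.1,0,0,0],[0,0,-0.16,0,0,0],[0,0,-0.16,0,0,0],[0,0,-0.16,0,0,0]]], "fingers": 0}}

```text
time: 14.55
tool_pos: [530.8, -303.8, 337.5]
tool_rot: [-179.9, 32.1, 166.4]
ft_force: [-0.7, -0.2, -1.5]
width: 0.5
grasp_force: 0.0
```

```bash
cat >jar.py <<'E'
from h import *
from rig import cams
c=cams.camera("top")["color"];h=cv2.cvtColor(c,cv2.COLOR_RGB2HSV);r=ld("top")["color"].astype(int)
d=np.abs(c-r).max(2)>18
k=np.argwhere(d[130:182,295:335])+[130,295]
print("changed in jar",len(k),k.mean(0).round(0),"rows",np.bincount(k[:,0])[130:].tolist())
g,_=blobs(c,66,95,60,40,5);print("green top",[s for s in g if s[0][0]>230])
for y,x in k[::12]:print((int(y),int(x)),c[y,x].tolist(),end=" ")
g,_=blobs(cams.camera("scene")["color"],66,95,60,40,5);print("\ngreen scene",[s for s in g if s[0][0]>230 and s[0][1]>90])
E
python3 jar.py; python3 -c "
from h import *
B=[355,-368]
go(([*B,180],down(70+180)),([*B,180],down(70)),([*B,100],down(70)))"
```

```text
changed in jar 151 [162. 313.] rows [0, 0, 0, 0, 0, 0, 0, 0, 0, 0, 0, 0, 0, 0, 0, 2, 5, 7, 7, 8, 7, 7, 7, 7, 8, 8, 7, 8, 7, 2, 1, 0, 0, 0, 0, 0, 0, 0, 0, 0, 0, 0, 0, 0, 2, 3, 5, 6, 5, 7, 12, 13]
green top [([326, 278, 8, 7, 43], [329.8, 281.1])]
(145, 316) [137, 131, 139] (147, 319) [103, 95, 104] (149, 316) [80, 71, 80] (151, 313) [161, 153, 162] (152, 318) [151, 154, 155] (154, 315) [148, 154, 150] (155, 319) [153, 158, 155] (157, 316) [151, 157, 154] (159, 318) [153, 162, 161] (177, 303) [154, 73, 0] (179, 304) [139, 81, 38] (180, 311) [139, 70, 10] (181, 311) [137, 67, 8] 
green scene [([323, 302, 12, 34, 327], [328.4, 317.8])]
now 14.65 [ 530.9 -303.5  333.5] [179.9  31.8 166.4] j [-35. -15.  -4.  71.  11. -18.] w 0.502 f [ 0.1  0.1 -1. ] 0.0
[0.3555, -0.1737, 0.0803, -0.257, 0.2886, -0.9033] mm 242
[0.3555, -0.1737, 0.0803, 0.2973, 0.2648, 1.0404] mm 242
[0.4258, -0.1739, 0.1935, 0.2973, 0.2648, 1.0404] mm 299
```

```bash
python3 -c "
from h import *
B=[354.5,-368]
go(([*B,180],down(188.5)),([*B,100],down(188.5)))"
```

```text
now 14.65 [ 530.9 -303.5  333.5] [179.9  31.8 166.4] j [-35. -15.  -4.  71.  11. -18.] w 0.502 f [ 0.1  0.1 -1. ] 0.0
[0.3561, -0.1739, 0.0798, -0.0675, 0.3495, -0.2394] mm 243
[0.4265, -0.1741, 0.1931, -0.0675, 0.3495, -0.2394] mm 300
```

>>> {"api": "send_rows", "payload": {"rows": [[[0.356,-0.174,0.08,-0.0675,0.349,-0.239],[0.356,-0.174,0.08,-0.0675,0.349,-0.239],[0.356,-0.174,0.08,-0.0675,0.349,-0.239],[0.356,-0.174,0.08,-0.0675,0.349,-0.239],[0.356,-0.174,0.08,-0.0675,0.349,-0.239],[0.356,-0.174,0.08,-0.0675,0.349,-0.239],[0.356,-0.174,0.08,-0.0675,0.349,-0.239],[0.356,-0.174,0.08,-0.0675,0.349,-0.239],[0.426,-0.174,0.193,-0.0675,0.349,-0.239],[0.426,-0.174,0.193,-0.0675,0.349,-0.239],[0.426,-0.174,0.193,-0.0675,0.349,-0.239],[0.426,-0.174,0.193,-0.0675,0.349,-0.239],[0.426,-0.174,0.193,-0.0675,0.349,-0.239],[0.426,-0.174,0.193,-0.0675,0.349,-0.239]]]}}

```text
time: 15.82
tool_pos: [356.2, -368.9, 104.0]
tool_rot: [-179.8, 0.2, -171.5]
ft_force: [0.1, -0.6, -0.0]
width: 0.499
grasp_force: 0.0
```

```bash
python3 -c "
from h import *
B=[354.5,-368]
go(([*B,43],down(188.5)))"
```

```text
now 15.8167 [ 356.2 -368.9  104. ] [-179.8    0.2 -171.5] j [-46.  -1. -10.  81.   0. -55.] w 0.499 f [ 0.1 -0.6 -0. ] 0.0
[0.0029, 0.0024, 0.1016, -0.0025, 0.0025, -0.0001] mm 61
```

>>> {"api": "send_rows", "payload": {"rows": [[[0.003,0.0024,0.03,-0.0025,0.0025,0],[0.003,0.0024,0.06,-0.0025,0.0025,0],[0.003,0.0024,0.08,-0.0025,0.0025,0],[0.003,0.0024,0.101,-0.0025,0.0025,0],[0.003,0.0024,0.101,-0.0025,0.0025,0],[0.003,0.0024,0.101,-0.0025,0.0025,0]]]}}

```text
time: 16.32
tool_pos: [352.9, -366.9, 40.4]
tool_rot: [179.8, -0.2, -171.5]
ft_force: [0.2, 0.5, -0.6]
width: 0.499
grasp_force: 0.0
```

>>> {"api": "send_rows", "payload": {"rows": [[[0,0,0,0,0,0],[0,0,0,0,0,0],[0,0,0,0,0,0],[0,0,0,0,0,0],[0,0,0,0,0,0],[0,0,0,0,0,0],[0,0,0,0,0,0],[0,0,0,0,0,0],[0,0,0,0,0,0]]], "fingers": -1, "grip_force": 60}}

```text
time: 17.07
tool_pos: [353.4, -367.5, 41.4]
tool_rot: [179.9, -0.1, -171.5]
ft_force: [0.2, -0.8, 7.3]
width: 0.201
grasp_force: 59.3
```

```bash
python3 - <<'E'
from h import *
q=M+AX*(80+39)
go((q+[-20,0,40],ins(166.4)),(q,ins(166.4)))
E
```

```text
now 17.0667 [ 353.4 -367.5   41.4] [ 1.799e+02 -1.000e-01 -1.715e+02] j [-46.   0. -16.  74.  -0. -55.] w 0.201 f [ 0.2 -0.8  7.3] 59.3
[-0.2618, 0.0728, -0.5779, 0.0694, -0.3523, 0.2386] mm 383
[-0.2949, 0.0678, -0.5113, 0.0694, -0.3523, 0.2386] mm 356
```

>>> {"api": "send_rows", "payload": {"rows": [[[0,0,-0.02,0,0,0],[0,0,-0.06,0,0,0],[0,0,-0.12,0,0,0],[0,0,-0.18,0,0,0],[0,0,-0.24,0,0,0],[-0.262,0.073,-0.578,0.069,-0.352,0.239],[-0.262,0.073,-0.578,0.069,-0.352,0.239],[-0.262,0.073,-0.578,0.069,-0.352,0.239],[-0.262,0.073,-0.578,0.069,-0.352,0.239],[-0.262,0.073,-0.578,0.069,-0.352,0.239],[-0.262,0.073,-0.578,0.069,-0.352,0.239],[-0.262,0.073,-0.578,0.069,-0.352,0.239],[-0.295,0.068,-0.511,0.069,-0.352,0.239],[-0.295,0.068,-0.511,0.069,-0.352,0.239],[-0.295,0.068,-0.511,0.069,-0.352,0.239],[-0.295,0.068,-0.511,0.069,-0.352,0.239],[-0.295,0.068,-0.511,0.069,-0.352,0.239],[-0.295,0.068,-0.511,0.069,-0.352,0.239]]]}}

```text
time: 18.57
tool_pos: [522.7, -301.8, 348.2]
tool_rot: [179.9, 32.0, 166.3]
ft_force: [0.6, -0.9, 0.1]
width: 0.205
grasp_force: 58.7
```

```bash
python3 pre.py 38 166.4 c8
```

```text
now 18.5667 [ 522.7 -301.8  348.2] [179.9  32.  166.3] j [-35. -15.  -2.  73.  11. -19.] w 0.205 f [ 0.6 -0.9  0.1] 58.7
[-0.0001, 0.0004, 0.0024, 0.0003, -0.0004, -0.0009] mm 1
[-0.0002, 0.0003, 0.1374, 0.0003, -0.0004, -0.0009] mm 82
[-0.0002, 0.0003, 0.1924, 0.0003, -0.0004, -0.0009] mm 115
top tip,tcp px [[309.6, 185.7], [308.1, 192.3]]
[(182, 309, 311), (184, 307, 314), (186, 306, 314), (188, 305, 314), (190, 305, 313), (192, 304, 313), (194, 304, 312), (196, 303, 312), (198, 304, 312), (200, 308, 310)]
scene tip,tcp px [[317.5, 137.4], [314.2, 123.4]]
[(109, 313, 313), (111, 309, 314), (113, 308, 313), (115, 309, 314), (117, 310, 314), (119, 310, 314), (121, 311, 315), (123, 311, 315), (125, 312, 316), (127, 313, 317), (129, 313, 321), (131, 314, 322), (133, 314, 322), (135, 315, 323), (137, 315, 323), (139, 318, 319)]
```

View pics/c8.png

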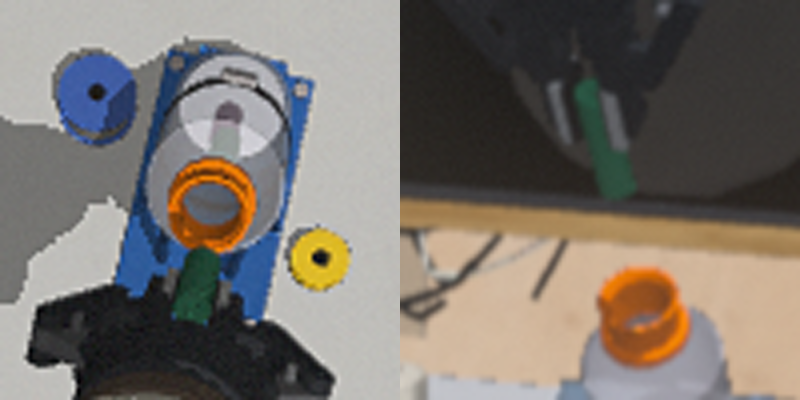

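The crop shows the purple and first green lying in the jar at (228,112)–(225,145). The last green's tip is at (207,258 / 218,190), aligned with the mouth. Inserting.

>>> {"api": "send_rows", "payload": {"rows": [[[0,0,0.05,0,0,0],[0,0,0.09,0,0,0],[0,0,0.11,0,0,0],[0,0,0.12,0,0,0],[0,0,0.13,0,0,0],[0,0,0.14,0,0,0],[0,0,0.15,0,0,0],[0,0,0.155,0,0,0],[0,0,0.155,0,0,0]]]}}

```text
time: 19.42
tool_pos: [570.7, -312.9, 267.0]
tool_rot: [179.9, 31.8, 166.3]
ft_force: [1.4, 0.6, -0.4]
width: 0.199
grasp_force: 58.7
```

>>> {"api": "send_rows", "payload": {"rows": [[[0,0,0.008,0,0,0],[0,0,0.016,0,0,0],[0,0,0.024,0,0,0],[0,0,0.033,0,0,0],[0,0,0.036,0,0,0],[0,0,0.036,0,0,0]]]}}

```text
time: 19.92
tool_pos: [581.8, -315.4, 247.9]
tool_rot: [179.8, 31.8, 166.3]
ft_force: [0.4, 0.1, -0.5]
width: 0.2
grasp_force: 58.7
```

>>> {"api": "send_rows", "payload": {"rows": [[[0,0,0,0,0,0],[0,0,0,0,0,0],[0,0,0,0,0,0],[0,0,0,0,0,0],[0,0,0,0,0,0],[0,0,-0.05,0,0,0],[0,0,-0.1,0,0,0],[0,0,-0.2,0,0,0],[0,0,-0.25,0,0,0],[0,0,-0.25,0,0,0],[0,0,-0.25,0,0,0],[0,0,-0.25,0,0,0],[0,0,-0.25,0,0,0]]], "fingers": 0}}

```text
time: 21.0
tool_pos: [505.0, -297.1, 374.2]
tool_rot: [179.8, 31.7, 166.3]
ft_force: [0.9, 0.7, -0.6]
width: 0.499
grasp_force: 0.0
```

```bash
python3 jar.py; python3 - <<'E'
from h import *
from rig import cams
a=[]
for n,(x0,y0) in dict(top=(270,110),scene=(280,140)).items():
    c=cams.camera(n);a.append(cv2.resize(c["color"][y0:y0+120,x0:x0+80],(400,600),interpolation=cv2.INTER_CUBIC))
cv2.imwrite("pics/c9.png",np.hstack(a)[...,::-1])
E
```

```text
changed in jar 157 [159. 315.] rows [0, 0, 0, 0, 0, 0, 0, 0, 0, 0, 0, 0, 0, 0, 0, 2, 5, 7, 7, 7, 7, 7, 7, 7, 8, 8, 7, 8, 7, 2, 1, 0, 0, 0, 0, 1, 7, 8, 8, 8, 9, 7, 6, 2, 0, 0, 0, 0, 1, 2, 1]
green top [([310, 166, 8, 8, 49], [313.0, 169.4])]
(145, 316) [141, 134, 141] (147, 319) [109, 96, 105] (149, 317) [98, 88, 98] (151, 314) [159, 148, 158] (152, 319) [163, 157, 165] (154, 316) [153, 161, 158] (156, 313) [148, 154, 150] (157, 317) [155, 162, 159] (160, 318) [150, 155, 144] (167, 313) [50, 124, 92] (168, 317) [39, 56, 46] (170, 312) [42, 92, 69] (171, 316) [41, 85, 62] (180, 305) [152, 87, 35] 
green scene []
```

View pics/c9.png

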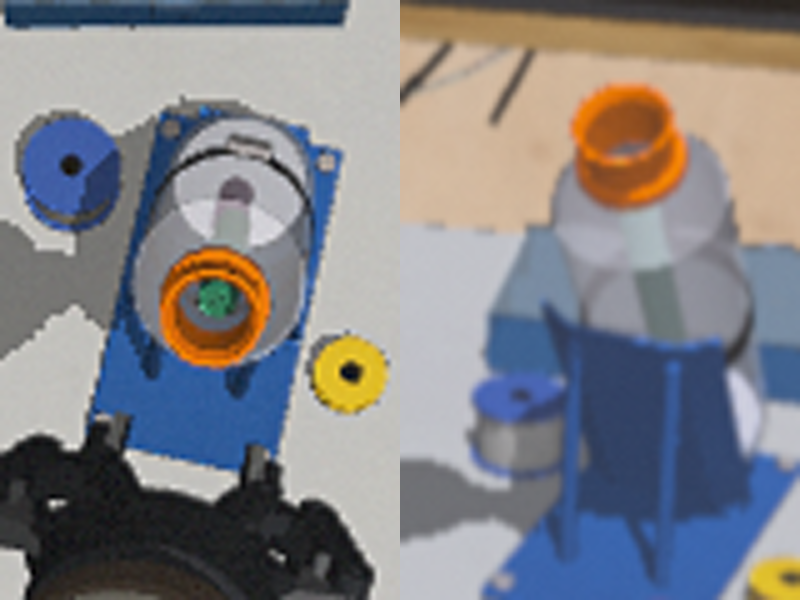

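All three are in the jar, apparently end to end. The last green's top end is visible through the mouth at (217,297). I'll check how far down it sits.

```bash
python3 - <<'E'
from h import *
t=ld("top");s=ld("scene");B0=M-247*AX;Y=np.cross(AX,[0,0,1.]);Y/=np.linalg.norm(Y);X=np.cross(Y,AX)
if X[2]<0:X=-X
o,d=rays(t,[(313.0,169.4)]);d=d[0];k=((B0-o)@Y)/(d@Y)
print("Y plane degenerate?",d@Y)
for z in(195,203,210,215,220,225,230):
    k=((B0+AX*z-o)@AX)/(d@AX);p=o+k*d-B0;print(z,"x",round(p@X,1),"y",round(p@Y,1))
J=lambda x,z:B0+X*x+AX*z
print("scene px of top/mid ends", [(z,proj(s,[J(-28,z)])[0].round(1).tolist(),proj(t,[J(-28,z)])[0].round(1).tolist()) for z in(5,71,137,203)])
E
```

```text
Y plane degenerate? -0.0017949060507334788
195 x -7.4 y 0.6
203 x -4.9 y 0.6
210 x -2.8 y 0.6
215 x -1.2 y 0.6
220 x 0.3 y 0.7
225 x 1.9 y 0.7
230 x 3.4 y 0.7
scene px of top/mid ends [(5, [334.6, 232.6], [316.3, 156.1]), (71, [331.0, 218.9], [314.7, 162.9]), (137, [327.0, 203.7], [313.0, 170.4]), (203, [322.5, 186.6], [311.0, 178.9])]
```

The scene view puts the lower end of the last green at z ≈ 137 mm. Its middle is therefore at about 170 mm, below the 190 mm limit. The stack is seated, so I'm handing in.

```bash
python3 -c "
from rig import arm
print(arm.job_done())"
```

```text
the job is handed in; nothing more can be done
None
```

I fed all three cells through the neck into the jar and handed the job in at about 21 s. They sit end to end, with the top one's middle at an estimated 170 mm against the 190 mm limit. The hand-in returned no verdict.

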